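# Click shut the tablet tub lid

### The arm

A 6-joint arm with a two-finger parallel gripper is mounted at the origin on the work surface. World frame = base frame: x ahead of the robot, y to its left, z up, the work surface at z = 0. Lengths are in m, angles in rad, forces in N, time in s.
With the tool pointing down it reaches from about 0.35 to 0.875 m from the base axis. Payload 15.5 kg.
Tool frame: the origin (TCP) lies midway between the tips of the shut fingers; the grasp point (between the pads) lies 19 mm behind it; z points along the fingers, y is the line along which they close (so a half turn about z gives the same grasp; the last joint's range is limited). The gripper opens to 85 mm and grips with 20 to 120 N. Pads are 22 mm wide; open, the fingers measure 114 mm over their backs; the gripper's body (76 mm by 85 mm) begins 54 mm behind the grasp point. The pads swing forward as they close: fully open they stand 13 mm farther back than shut.
Start: joints at [1.052, 0.494, 1.345, -0, 1.302, -0.096], TCP at [0.256, 0.57, 0.231] pointing down, gripper open.
Joint ranges: [-2.91, 2.91], [-0.82, 2.16], [0.22, 2.67], [-1.22, 4.37], [0.12, 2.79], [-3.08, 3.08]. Speed limits (rad/s): [1.89, 1.89, 2.57, 3.01, 3.01, 3.01].

### API

Orientations are given as a 3x3 rotation matrix whose columns are the frame's x, y, z axes.
In Python, from station import arm, eyes gives the robot as it stands. The module is installed in compiled form; this text tells all that it offers.
- The arm moves only by the tool arm_command, never from a script. Its argument "steps" is a list of rows, each a list of 3 entries, a list of its own where there are three numbers: the shift along the world's x, y, z as a fraction of full scale, then the turn, a rotation vector about the world's x, y, z as a fraction of full scale, then the opening, from 0 (shut) to 1 (fully open). In form: [[[tx, ty, tz], [rx, ry, rz], jaw], ...]. A call has 1 to 20 rows; each row shifts and turns the commanded pose from where the row before left it; what a row does not reach is not made up. Full scale, the value 1, is 3 cm for a shift and 0.12 rad for a turn. A row lasts 1/10 s, in which the tool goes at most 50 mm and 8.59 degrees, less where a joint would pass 70% of its speed; a pose out of reach is approached as far as the arm can. A call with a number of a shift or a turn outside -1 to 1 is refused whole. A call with a gripper value outside its range is refused whole. The fingers move at their own pace and stop on an object; "squeeze" is the grip in N (left out, the last holds). Time passes only in rows, so rows that do not move let the fingers close. It gives the time, the measured TCP pose, the force, the opening and the grip force at its end, in the units of the state.
- arm.read_state(): the state, without advancing time (a new reading comes with each control period).
- eyes.snapshot(name): name is "scene" or "top" or "wrist"; returns the picture (384x512x3 uint8, red, green, blue); there is no depth.
- eyes.camera_params(name): a dict with "fx", "fy", "cx", "cy" (pixels), "dist_coeffs" ([k1, k2, p1, p2, k3] as OpenCV has them; the pictures are not rectified), "origin" and "rotation" of the camera in the world; the wrist camera has in their place "T_tool_cam" (4x4, takes a point from camera to tool coordinates, whose origin is the TCP and whose axes are the flange's). Camera axes: x right, y up, looking along -z (the intrinsics and any distortion apply to the point x, -y, -z); pixel columns grow to the right and rows downward; lengths in m; the calibration is good to about 2 mm. A picture is of the moment at which its call begins: read the wrist's pose just before it. camera_params takes no time and is no camera call.
- arm.job_done(): hands the job in; it is judged then, once.
The state is a dict: "time_s": time; "qpos": joint angles; "dq": joint speeds; "joint_efforts": joint torques, N m; "tcp_pos": TCP position; "orientation": TCP orientation; "contact_force": force on the tool from outside, world axes, zero at the start; "moment": the same for the moment, N m; "gripper_width": finger opening in m; "gripper_force": force on a finger pad.
Only numpy, scipy, OpenCV 4.12 (cv2) and the standard library are available. Lean on these libraries where they do the work, as an engineer would, in place of code of your own. Each camera call takes 0.05 s, during which the arm holds its last target. There are 200 camera calls.

### The job

The lid of the yellow tablet tub is only resting on it: press down its four purple corner sections one at a time with the fingertips until every one clicks fully shut, then take the hand away. Do not pick up, tip or push the tub from its place, do not lean on it far harder than the clicks need, and leave the blue tub and everything else where they are.

Things in the scene. Friction and masses are not known exactly. Their poses are not given: they have to be found in the camera images.
- tub: the yellow tablet tub whose lid is to be shut: a loose box 126 x 170 mm (its x by y), 78 mm high, about 0.9 kg, origin at the centre of its underside, z up. Its lid lies on it as one flat fixed pale cross-shaped middle part (top 89 mm above the table) and four separate purple corner sections. A red band round the top of the wall shows under every corner section that is not shut.
- corner_a_top (a point): centre of the top face of the purple corner section at the tub's own (-x, +y) corner, marked by a lilac dot 22 mm across: the place to press. The section is a level plate 50 x 61 mm (tub x by y); it moves straight down with this point, which is 100 mm above the table when open and 92 mm when shut.
- corner_b_top (a point): centre of the top face of the purple corner section at the tub's own (-x, -y) corner, marked by a lilac dot 22 mm across: the place to press. The section is a level plate 50 x 61 mm (tub x by y); it moves straight down with this point, which is 100 mm above the table when open and 92 mm when shut.
- corner_c_top (a point): centre of the top face of the purple corner section at the tub's own (+x, -y) corner, marked by a lilac dot 22 mm across: the place to press. The section is a level plate 50 x 61 mm (tub x by y); it moves straight down with this point, which is 100 mm above the table when open and 92 mm when shut.
- corner_d_top (a point): centre of the top face of the purple corner section at the tub's own (+x, +y) corner, marked by a lilac dot 22 mm across: the place to press. The section is a level plate 50 x 61 mm (tub x by y); it moves straight down with this point, which is 100 mm above the table when open and 92 mm when shut.
- corner_a (a joint): how far corner section a has been pressed down: 0 m = open (8 mm proud), 0.008 m = fully shut. A snap spring resists with about 12 N at first, less and less until half-way (4 mm); then the section clicks down by itself and stays; let go before that, it springs up again. At 8 mm it meets a rigid stop.
- corner_b (a joint): how far corner section b has been pressed down: 0 m = open (8 mm proud), 0.008 m = fully shut. A snap spring resists with about 12 N at first, less and less until half-way (4 mm); then the section clicks down by itself and stays; let go before that, it springs up again. At 8 mm it meets a rigid stop.
- corner_c (a joint): how far corner section c has been pressed down: 0 m = open (8 mm proud), 0.008 m = fully shut. A snap spring resists with about 12 N at first, less and less until half-way (4 mm); then the section clicks down by itself and stays; let go before that, it springs up again. At 8 mm it meets a rigid stop.
- corner_d (a joint): how far corner section d has been pressed down: 0 m = open (8 mm proud), 0.008 m = fully shut. A snap spring resists with about 12 N at first, less and less until half-way (4 mm); then the section clicks down by itself and stays; let go before that, it springs up again. At 8 mm it meets a rigid stop.
- blue_tub: a second tub of the same size, blue with a white lid that is already shut; origin at the centre of its underside. Leave it where it stands.
- detergent: yellow detergent bottle with purple cap, 72 mm across, 135 mm tall, origin under its centre; bystander
- dosing_cup: small blue open cup, 52 mm across, 45 mm tall, origin under its centre; bystander
- soap_bar: cream soap bar 85 x 55 x 28 mm, origin under its centre; bystander
- brush: flat hand brush with a wooden handle lying on the table, 200 mm long along its x, 42 mm wide, 20 mm high, origin under its middle; bystander
- stain_jar: white jar with green cap, 68 mm across, 85 mm tall, origin under its centre; bystander
- tablet: one loose blue wrapped tablet 36 x 26 x 18 mm, origin under its centre; bystander

How it is judged:
By the outcome, as a careful person would: the job done as asked, in the order asked, and still so for the second after the job is handed in, with the robot touching nothing.
It also fails if it takes over 51 s, if anything falls off the work surface, if the arm or the gripper's body presses on something with over 40 N, if the wrist force passes 120 N, or if a joint passes its speed limit or range.

## Working session

There is one attempt and no reset: what is moved stays moved. The work goes in short steps, Python scripts to look and compute and a tool call to move; the robot and the scene stay as the last step left them, time stands still between calls to the robot, and variables do not carry over. Pictures are saved under pics/ and viewed, at most 10 in all, crops included, and the job is handed in when it is done.

Besides the shell and the picture viewer there is one more tool, called after "Call:" by a JSON object that holds its "api" and its "payload". arm_command: Moves the arm, as the interface text tells. Its arguments: {"type":"object","properties":{"steps":{"type":"array"},"squeeze":{"type":"number"}},"required":["steps"]}

```bash
mkdir -p pics
python3 - <<'E'
from station import arm, eyes
import cv2
for n in ("top","scene"):
    im=eyes.snapshot(n); cv2.imwrite(f"pics/{n}0.png",im[:,:,::-1])
    p=eyes.camera_params(n); print(n,p)
s=arm.read_state(); print(s["time_s"],s["tcp_pos"],s["orientation"],s["gripper_width"],s["contact_force"])
E
```

```text
top {'fx': 450.16065868526937, 'fy': 450.16065868526937, 'cx': 264.42308847123917, 'cy': 189.10076989196355, 'dist_coeffs': array([-0.12299931,  0.        ,  0.        ,  0.        ,  0.        ]), 'origin': array([ 0.30533929, -0.01056531,  1.24977609]), 'rotation': array([[ 1.13392797e-01,  9.66156505e-01, -2.31697392e-01],
       [-9.93550237e-01,  1.10266414e-01, -2.64432319e-02],
       [ 1.40012840e-07,  2.33201471e-01,  9.72428442e-01]])}
scene {'fx': 438.3786930144917, 'fy': 438.3786930144917, 'cx': 253.59070907823104, 'cy': 191.61649706915745, 'dist_coeffs': array([0.00269092, 0.        , 0.        , 0.        , 0.        ]), 'origin': array([1.2371917 , 0.2173583 , 1.01634473]), 'rotation': array([[-0.28934763, -0.78166975,  0.55251276],
       [ 0.95711845, -0.22768053,  0.17912522],
       [-0.01422036,  0.58064962,  0.81402936]])}
0.1 [0.25625483 0.56969181 0.23075048] [[-9.11953488e-01  4.10293216e-01 -5.59204478e-04]
 [ 4.10293580e-01  9.11952989e-01 -9.60795143e-04]
 [ 1.15760467e-04 -1.10563849e-03 -9.99999382e-01]] 0.08537221947831608 [-0.38339341 -0.57248888 -0.12083744]
```

View pics/top0.png

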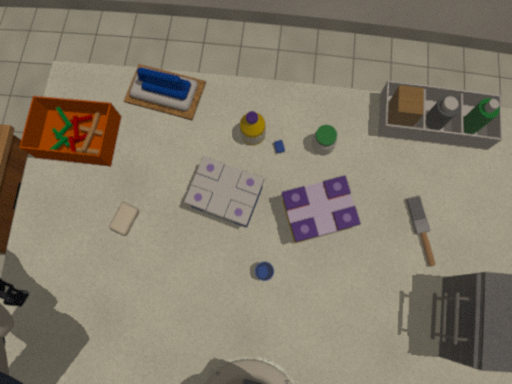

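View pics/scene0.png

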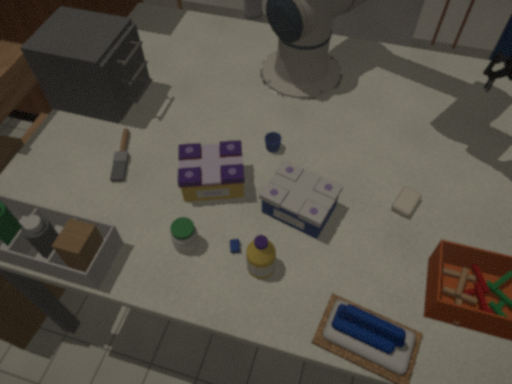

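The top view shows the yellow tub near pixel (320,208), with lilac dots near (337,187), (347,217), (305,230) and (296,198). The scene view shows the same tub near (212,165), and all its corners look open. The blue tub is beside it with its lid shut, and the stain jar, tablet, detergent and cup stand around them.

```bash
cat > h.py <<'E'
import numpy as np, cv2
def ray(p,uv,z):
    K=np.array([[p['fx'],0,p['cx']],[0,p['fy'],p['cy']],[0,0,1]])
    u=cv2.undistortPoints(np.array(uv,float).reshape(-1,1,2),K,p['dist_coeffs']).reshape(-1,2)
    d=np.c_[u[:,0],-u[:,1],-np.ones(len(u))]@np.array(p['rotation']).T
    o=np.array(p['origin']); return o+d*((z-o[2])/d[:,2])[:,None]
def plates(im):
    hsv=cv2.cvtColor(im,cv2.COLOR_RGB2HSV)
    m=cv2.inRange(hsv,(122,110,40),(150,255,255))
    cs,_=cv2.findContours(m,cv2.RETR_EXTERNAL,cv2.CHAIN_APPROX_NONE)
    out=[]
    for c in cs:
        a=cv2.contourArea(c)
        if a<150: continue
        q=cv2.minAreaRect(c); out.append((q[0],a,c))
    return out,hsv
def dots(im):
    pl,hsv=plates(im); r=[]
    for c0,a,c in pl:
        m=np.zeros(hsv.shape[:2],np.uint8); cv2.drawContours(m,[c],-1,255,-1)
        m=cv2.erode(m,np.ones((5,5)))
        d=((m>0)&(hsv[:,:,1]<150)).astype(np.uint8)*hsv[:,:,2].astype(np.uint8)
        M=cv2.moments(d); r.append(((M['m10']/M['m00'],M['m01']/M['m00']) if M['m00'] else None,c0,a))
    return r
E
python3 - <<'E'
import cv2,numpy as np; from h import *
from station import eyes
for n in("top","scene"):
    im=cv2.imread(f"pics/{n}0.png")[:,:,::-1].copy()
    p=eyes.camera_params(n)
    for d,c,a in dots(im):
        print(n,d,np.round(c,1),a, d and ray(p,[d],.1).round(4), ray(p,[c],.1).round(4))
im=cv2.imread("pics/top0.png")[:,:,::-1].copy()
print(cv2.cvtColor(im,cv2.COLOR_RGB2HSV)[180:195,337])
E
```

```text
top (304.0306481763248, 229.01025953136548) [304.1 229. ] 343.5 [[ 0.4858 -0.0927  0.1   ]] [[ 0.4857 -0.093   0.1   ]]
top (346.1145034576845, 217.7207508114974) [345.9 217.8] 323.5 [[ 0.5274 -0.1989  0.1   ]] [[ 0.527  -0.1983  0.1   ]]
top (294.93935619850544, 197.7979018969151) [294.9 197.8] 325.0 [[ 0.5651 -0.0613  0.1   ]] [[ 0.565  -0.0611  0.1   ]]
top (336.45647788983706, 186.70555986552884) [336.4 186.8] 304.5 [[ 0.6073 -0.1674  0.1   ]] [[ 0.6069 -0.1673  0.1   ]]
[[137 113  97]
 [137 112  98]
 [139  88 119]
 [139  67 129]
 [139  71 132]
 [138  66 131]
 [140  66 131]
 [141  71 130]
 [138  68 131]
 [140  73 129]
 [140  82 115]
 [136 115 102]
 [136 130 102]
 [135 122 100]
 [137 118  95]]
```

Run:
```python
import cv2,numpy as np; from h import *
from station import eyes
im=cv2.imread("pics/scene0.png")[:,:,::-1].copy(); p=eyes.camera_params("scene")
hsv=cv2.cvtColor(im,cv2.COLOR_RGB2HSV)
m=cv2.inRange(hsv,(125,120,30),(165,255,255)); m[:130]=0;m[200:]=0;m[:,:170]=0;m[:,255:]=0
cs,_=cv2.findContours(m,cv2.RETR_CCOMP,cv2.CHAIN_APPROX_NONE)
for c in cs:
    if cv2.contourArea(c)>15:
        q=cv2.minAreaRect(c)[0]; M=cv2.moments(c); print(cv2.contourArea(c),np.round(q,1),ray(p,[q],.1).round(4))
# blobs of dots: lilac brighter
x=im[135:192,172:250]; x=cv2.resize(x,None,fx=8,fy=8,interpolation=cv2.INTER_CUBIC); cv2.imwrite("pics/sc1.png",x[:,:,::-1])
T=np.array([[.4858,-.0927],[.5274,-.1989],[.5651,-.0613],[.6073,-.1674]])
R=np.array(p['rotation'])
for t in T:
    v=R.T@(np.r_[t,.1]-p['origin']); print(t,p['cx']+p['fx']*v[0]/-v[2],p['cy']-p['fy']*v[1]/-v[2])
```

```text
35.5 [194.3 176. ] [[ 0.6106 -0.1494  0.1   ]]
87.0 [231.9 172.5] [[ 0.5718 -0.0577  0.1   ]]
[ 0.4858 -0.0927] 229.6946255884169 146.2664388198944
[ 0.5274 -0.1989] 188.5201162064177 149.1324107518064
[ 0.5651 -0.0613] 231.35221373239006 170.3118995752331
[ 0.6073 -0.1674] 188.384426167773 173.56147544964136
```

View pics/sc1.png

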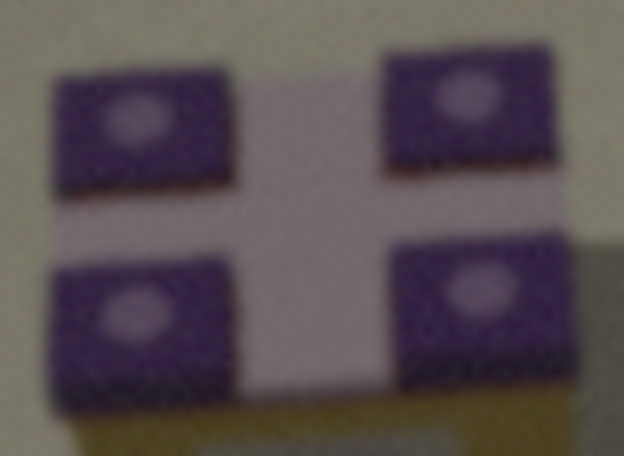

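The scene view confirms the four dots at about (230,147), (189,150), (232,171) and (189,174), within 1 px of the positions predicted from the top view. Next I'll close the fingers and move over.

Call:
{"api": "arm_command", "payload": {"steps": [[[0.3,-0.5,0],[0,0,0],0],[[0.5,-1,0],[0,0,0],0],[[0.5,-1,0],[0,0,0],0],[[0.5,-1,0],[0,0,0],0],[[0.5,-1,0],[0,0,0],0],[[0.5,-1,0],[0,0,0],0],[[0.5,-1,0],[0,0,0],0],[[0.5,-1,0],[0,0,0],0],[[0.5,-1,0],[0,0,0],0],[[0.5,-1,0],[0,0,0],0],[[0.5,-1,0],[0,0,0],0],[[0.5,-1,0],[0,0,0],0],[[0.5,-1,0],[0,0,0],0],[[0.5,-1,0],[0,0,0],0],[[0.5,-1,0],[0,0,0],0],[[0.5,-1,0],[0,0,0],0],[[0.5,-1,0],[0,0,0],0],[[0.5,-1,0],[0,0,0],0],[[0.5,-1,0],[0,0,0],0],[[0.5,-1,0],[0,0,0],0]]}}

```text
time_s: 2.1
tcp_pos: [0.5502, -0.017, 0.2312]
orientation: [[-0.912, 0.411, -0.0], [0.411, 0.912, -0.0], [0.0, -0.0, -1.0]]
contact_force: [-0.0, 0.7, -0.0]
gripper_width: 0.0001
gripper_force: 0.0
```

Call:
{"api": "arm_command", "payload": {"steps": [[[0.25,-0.75,0],[0,0,0],0],[[0.25,-0.75,0],[0,0,0],0],[[0,0,-1],[0,0,0],0],[[0,0,-1],[0,0,0],0],[[0,0,-1],[0,0,0],0],[[0,0,-0.5],[0,0,0],0],[[0,0,0],[0,0,0],0]]}}

```text
time_s: 2.8
tcp_pos: [0.5636, -0.0603, 0.1243]
orientation: [[-0.912, 0.411, -0.004], [0.411, 0.912, 0.001], [0.004, -0.001, -1.0]]
contact_force: [-0.6, -0.3, 0.0]
gripper_width: 0.0
gripper_force: 0.0
```

Run:
```python
from station import arm, eyes
import cv2
im=eyes.snapshot("scene")[110:230,150:310]; cv2.imwrite("pics/sc2.png",cv2.resize(im,None,fx=4,fy=4)[:,:,::-1])
print(arm.read_state()["tcp_pos"])
```

```text
[ 0.56448776 -0.06039991  0.12573712]
```

View pics/sc2.png

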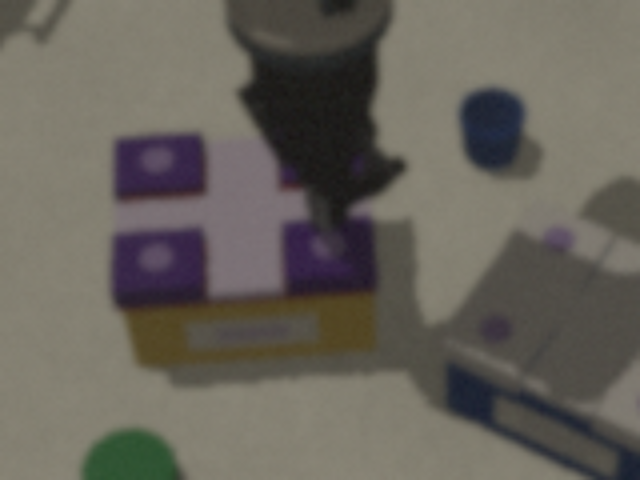

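The fingertips are over the near-right dot, at crop (328,243). I'll press in small steps.

Call:
{"api": "arm_command", "payload": {"steps": [[[0,0,-0.5],[0,0,0],0],[[0,0,-0.3],[0,0,0],0],[[0,0,-0.05],[0,0,0],0],[[0,0,-0.05],[0,0,0],0],[[0,0,-0.05],[0,0,0],0],[[0,0,0],[0,0,0],0]]}}

```text
time_s: 3.45
tcp_pos: [0.5654, -0.0601, 0.0986]
orientation: [[-0.912, 0.41, 0.0], [0.41, 0.912, -0.0], [-0.0, -0.0, -1.0]]
contact_force: [-4.3, -0.0, 5.0]
gripper_width: -0.0002
gripper_force: 2.9
```

Call:
{"api": "arm_command", "payload": {"steps": [[[0,0,-0.05],[0,0,0],0],[[0,0,-0.05],[0,0,0],0],[[0,0,0],[0,0,0],0]]}}

```text
time_s: 3.75
tcp_pos: [0.5657, -0.0601, 0.0951]
orientation: [[-0.912, 0.41, 0.001], [0.41, 0.912, -0.0], [-0.001, 0.0, -1.0]]
contact_force: [0.4, -0.8, -0.1]
gripper_width: 0.0003
gripper_force: 0.0
```

Call:
{"api": "arm_command", "payload": {"steps": [[[0,0,-0.05],[0,0,0],0],[[0,0,0],[0,0,0],0],[[0,0,0.8],[0,0,0],0],[[0,0,0],[0,0,0],0],[[0.35,-0.89,0],[0,0,0],0],[[0.35,-0.89,0],[0,0,0],0],[[0.35,-0.89,0],[0,0,0],0],[[0.35,-0.89,0],[0,0,0],0],[[0,0,0],[0,0,0],0],[[0,0,-0.3],[0,0,0],0],[[0,0,-0.2],[0,0,0],0],[[0,0,0],[0,0,0],0]]}}

```text
time_s: 4.95
tcp_pos: [0.6066, -0.1657, 0.101]
orientation: [[-0.912, 0.41, -0.002], [0.41, 0.912, 0.001], [0.002, -0.0, -1.0]]
contact_force: [-0.4, 0.1, 0.5]
gripper_width: -0.0001
gripper_force: 0.0
```

Run:
```python
from station import arm, eyes
import cv2
im=eyes.snapshot("scene")[110:230,150:310]; cv2.imwrite("pics/sc3.png",cv2.resize(im,None,fx=4,fy=4)[:,:,::-1])
s=arm.read_state();print(s["tcp_pos"],s["contact_force"])
```

```text
[ 0.60685961 -0.16582901  0.10157586] [-0.93684944  0.38957664 -0.12211948]
```

View pics/sc3.png

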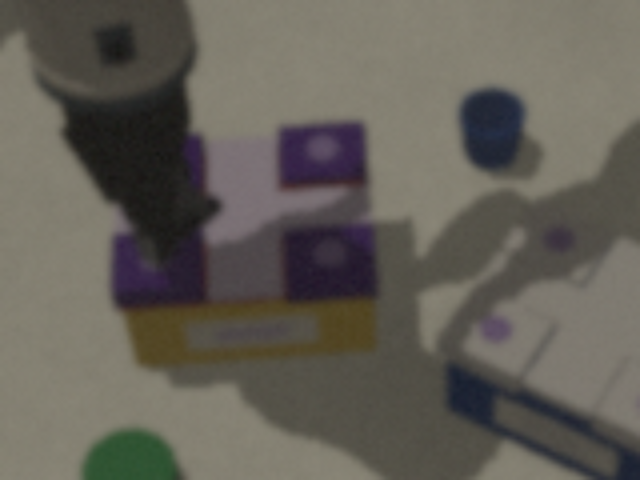

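The first corner now sits lower, with its dot at crop (328,253) and no red band showing. The fingertips are on the second dot, so I'll press it.

Call:
{"api": "arm_command", "payload": {"steps": [[[0,0,-0.05],[0,0,0],0],[[0,0,-0.05],[0,0,0],0],[[0,0,-0.05],[0,0,0],0],[[0,0,-0.05],[0,0,0],0],[[0,0,-0.05],[0,0,0],0],[[0,0,0],[0,0,0],0],[[0,0,-0.05],[0,0,0],0],[[0,0,0],[0,0,0],0]]}}

```text
time_s: 5.8
tcp_pos: [0.6074, -0.1668, 0.0931]
orientation: [[-0.912, 0.41, -0.0], [0.41, 0.912, 0.0], [0.0, -0.0, -1.0]]
contact_force: [-0.2, 0.1, 1.0]
gripper_width: 0.0003
gripper_force: 0.0
```

Call:
{"api": "arm_command", "payload": {"steps": [[[0,0,0.8],[0,0,0],0],[[0,0,0],[0,0,0],0],[[-0.89,-0.36,0],[0,0,0],0],[[-0.89,-0.36,0],[0,0,0],0],[[-0.89,-0.36,0],[0,0,0],0],[[0,0,0],[0,0,0],0],[[0,0,-0.3],[0,0,0],0],[[0,0,-0.2],[0,0,0],0],[[0,0,0],[0,0,0],0],[[0,0,-0.05],[0,0,0],0],[[0,0,-0.05],[0,0,0],0],[[0,0,-0.05],[0,0,0],0],[[0,0,-0.05],[0,0,0],0],[[0,0,-0.05],[0,0,0],0],[[0,0,0],[0,0,0],0],[[0,0,-0.05],[0,0,0],0],[[0,0,0],[0,0,0],0]]}}

```text
time_s: 7.5
tcp_pos: [0.5273, -0.1992, 0.0931]
orientation: [[-0.912, 0.41, -0.0], [0.41, 0.912, 0.0], [0.0, -0.0, -1.0]]
contact_force: [-0.0, 0.7, 0.6]
gripper_width: 0.0003
gripper_force: 0.0
```

Next is (.486,-.093), which is dx -.041, dy +.106 from here.

Call:
{"api": "arm_command", "payload": {"steps": [[[0,0,0.8],[0,0,0],0],[[0,0,0],[0,0,0],0],[[-0.34,0.88,0],[0,0,0],0],[[-0.34,0.88,0],[0,0,0],0],[[-0.34,0.88,0],[0,0,0],0],[[-0.34,0.88,0],[0,0,0],0],[[0,0,0],[0,0,0],0],[[0,0,-0.3],[0,0,0],0],[[0,0,-0.2],[0,0,0],0],[[0,0,0],[0,0,0],0],[[0,0,-0.05],[0,0,0],0],[[0,0,-0.05],[0,0,0],0],[[0,0,-0.05],[0,0,0],0],[[0,0,-0.05],[0,0,0],0],[[0,0,-0.05],[0,0,0],0],[[0,0,0],[0,0,0],0],[[0,0,-0.05],[0,0,0],0],[[0,0,0],[0,0,0],0]]}}

```text
time_s: 9.3
tcp_pos: [0.4865, -0.0936, 0.0931]
orientation: [[-0.912, 0.41, -0.0], [0.41, 0.912, 0.0], [0.0, -0.0, -1.0]]
contact_force: [-0.6, 0.4, -0.4]
gripper_width: 0.0002
gripper_force: 0.0
```

Call:
{"api": "arm_command", "payload": {"steps": [[[0,0,0.8],[0,0,0],0],[[0,0,1],[0,0,0],0],[[0,0,1],[0,0,0],0],[[0,0,1],[0,0,0],0],[[0,0,1],[0,0,0],0],[[0,1,0],[0,0,0],0],[[0,1,0],[0,0,0],0],[[0,1,0],[0,0,0],0],[[0,1,0],[0,0,0],0],[[0,1,0],[0,0,0],0],[[0,1,0],[0,0,0],0],[[0,1,0],[0,0,0],0],[[0,1,0],[0,0,0],0],[[0,1,0],[0,0,0],0],[[0,1,0],[0,0,0],0],[[0,0,0],[0,0,0],0],[[0,0,0],[0,0,0],0]]}}

```text
time_s: 11.0
tcp_pos: [0.4863, 0.2067, 0.2371]
orientation: [[-0.913, 0.409, -0.0], [0.409, 0.913, -0.0], [0.0, -0.0, -1.0]]
contact_force: [-0.6, 0.2, -0.2]
gripper_width: 0.0001
gripper_force: 0.0
```

Run:
```python
from station import arm, eyes
import cv2
im=eyes.snapshot("scene")[110:230,150:310]; cv2.imwrite("pics/sc4.png",cv2.resize(im,None,fx=5,fy=5,interpolation=2)[:,:,::-1])
im=eyes.snapshot("top"); cv2.imwrite("pics/top4.png",im[:,:,::-1])
from h import *
p=eyes.camera_params("top")
for d,c,a in dots(im): print(d,a,ray(p,[d],.092).round(4))
s=arm.read_state();print(s["tcp_pos"],s["contact_force"],s["time_s"])
```

```text
(303.87654627446113, 229.35145422200156) 340.0 [[ 0.4861 -0.0929  0.092 ]]
(345.3958266008033, 217.96537555976178) 311.5 [[ 0.5281 -0.1984  0.092 ]]
(294.8494579761419, 198.18152129541434) 318.5 [[ 0.5658 -0.0615  0.092 ]]
(336.0908438796946, 187.3911974176359) 289.5 [[ 0.6074 -0.1676  0.092 ]]
[0.48644104 0.2057279  0.23720274] [0.11335847 0.18392143 0.42355146] 11.1
```

View pics/sc4.png

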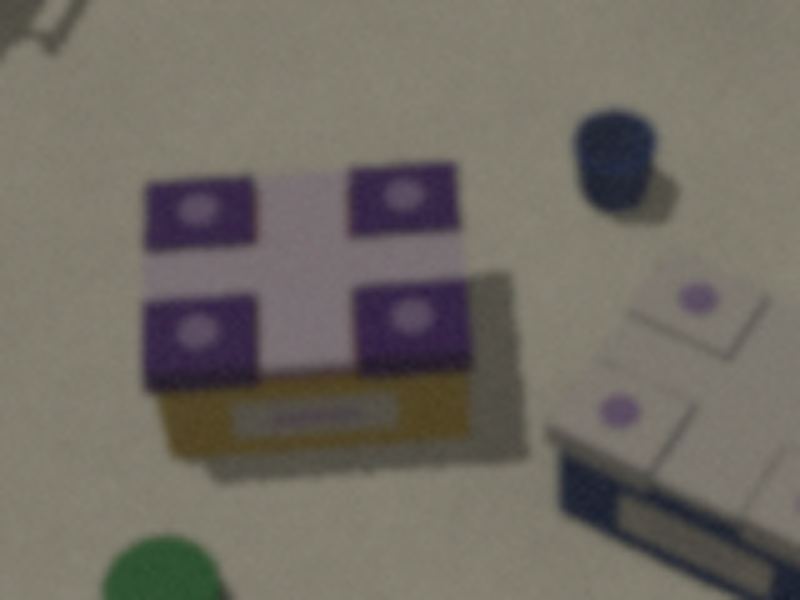

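All four dots dropped by about 2 px in the scene view, which matches 8 mm. No red band shows, and the tub hasn't moved (top view within 1 mm).

```bash
python3 -c "
from station import arm
print(arm.job_done())"
```

```text
the job is handed in; nothing more can be done
None
```

All four purple corner sections of the yellow tub are clicked shut, the tub is still in place to within about 1 mm, the hand is clear, and the job is handed in at about 11 s on the robot's clock.

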